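# Tap-centre the clay owl on the banding wheel

## Task

The little clay owl stands off-centre on the banding wheel and must be centred before it is decorated. With light fingertip taps or pushes, never pinching, lifting or toppling it, nudge it over until its round foot stands wholly inside the small blue ring with an even gap all round; it wobbles, so tap gently and low, at its foot. Leave it standing still and leave the black bulldog clip and the wooden stamp where they are.

Things in the scene. Friction and masses are not known exactly. Their poses are not given: they have to be found in the camera images.
- wheel: Low banding wheel (potter's turntable), locked, fixed to the table: dark foot 100 mm across, neck, round bright metal head 120 mm across with its flat top 70 mm above the table. Painted round the head's centre: a blue ring 64 mm across inside (68 outside) and a thin dark one 100 mm across. Origin: centre of the underside, on the table; z up. Its yaw has no meaning.
- wheel_top (a point): Centre of the flat top of the wheel's head, 70 mm above the table: the point over which the owl is to stand.
- owl: Loose brown clay owl, 52 mm high, about 100 g. Origin: centre of its underside; z up; face along its -x. Round foot 50 mm across, 10 mm high, straight-sided from 3 mm up, tapering below to the 28 mm disc it stands on: it rocks, and tips if pushed high. Belly 31 mm across at 21 mm height. Starts with its foot wholly on the wheel's head, 20 to 32 mm off-centre toward the robot or to either side.
- clip: Bystander: loose black bulldog clip with wire handles, 33 x 50 mm, 28 mm high; origin at the centre of its underside.
- stamp: Bystander: loose wooden hand stamp with a knob, 30 x 42 mm, 60 mm high; origin at the centre of its underside.
Things that resemble listed ones, but are neither listed nor needed, are in the scene too. There is more than one size of the owl; the one meant has the size given above.

How it is judged (in metres and radians):
At the end, for the whole second after the job is handed in: The owl stands upright (within 0.1 rad) and at rest on the wheel's head, its centre within 7 mm of the head's centre (foot wholly inside the blue ring) (horizontal distance between owl and wheel_top below 0.007 m and z of owl in the frame of wheel_top between -0.003 and 0.003 m and angle between owl's own z axis and vertical below 0.1 rad and linear speed of owl below 0.02 m/s); the robot touches nothing.
It fails at once if the owl is pressed or pinched hard (more than 12 N from the fingers) (contact force between the fingers and owl above 12 N).
It fails at once if the owl is lifted (its underside more than 12 mm above the head) (z of owl in the frame of wheel_top above 0.012 m).
It fails at once if the owl is toppled (tilted more than 0.6 rad) or knocked off the wheel (angle between owl's own z axis and vertical above 0.6 rad or z of owl in the frame of wheel_top below -0.015 m).
It fails at once if the black bulldog clip or the stamp is moved more than 15 mm (distance of any of clip, stamp from where it was at the start of the episode above 0.015 m).
It also fails if it takes over 51 s, if anything falls off the work surface, if the arm or the gripper's body presses on something with over 40 N, if the wrist force passes 120 N, or if a joint passes its speed limit or range.

## Robot

A 6-joint arm with a two-finger parallel gripper is mounted at the origin on the work surface; the furniture and walls round the work are solid. World frame = base frame: x ahead of the robot, y to its left, z up, the work surface at z = 0. Lengths are in mm, angles in rad, forces in N, time in s.
With the tool pointing down it reaches from about 275 to 750 mm from the base axis. Payload 10.2 kg.
Tool frame: the origin (TCP) lies at the very end of the fingers, on their centre line; the grasp point (between the pads) lies 19 mm behind it; z points along the fingers, y is the line along which they close (so a half turn about z gives the same grasp; the last joint's range is limited). The gripper opens to 85 mm and grips with 20 to 120 N. Pads are 22 mm wide; open, the fingers measure 114 mm over their backs; the gripper's body (76 mm by 85 mm) begins 54 mm behind the grasp point. The pads swing forward as they close: fully open they stand 13 mm farther back than shut.
Start: joints at [0.979, 0.313, 1.498, -0, 1.331, -0.223], TCP at [189.273, 489.701, 231.294] pointing down, gripper open.
Joint ranges: [-2.94, 2.94], [-0.97, 2.17], [0.19, 2.56], [-1.23, 4.37], [0.02, 3.11], [-2.88, 2.88]. Speed limits (rad/s): [2.39, 2.39, 3.01, 3.14, 3.14, 3.14].

## Interface

Orientations are given as a unit quaternion [w, x, y, z].
In Python, from rig import telemetry, optics, ctrl gives the robot as it stands.
- The arm moves only by the tool servo_tool, never from a script. Its argument "deltas" is a list of rows, each a list of 3 entries, a list of its own where there are three numbers: the shift along the tool's x, y, z in units of 20 cm (1.0 is 20 cm), then the turn, a rotation vector about the tool's x, y, z in units of 90 degrees (1.0 is 90 degrees), then the opening, from 0 (shut) to 1 (fully open). A call has 1 to 8 rows; each row shifts and turns the commanded pose from where the row before left it, along the tool's axes as they then stand; what a row does not reach is not made up. A row lasts 1/10 s, in which the tool goes at most 50 mm and 8.59 degrees, less where a joint would pass 70% of its speed; a pose out of reach is approached as far as the arm can. A call with a number of a shift or a turn outside -1 to 1 is refused whole. A call with a gripper value outside its range is refused whole. The fingers move at their own pace and stop on an object; "squeeze" is the grip in N (left out, the last holds). Time passes only in rows, so rows that do not move let the fingers close. It gives the time, the measured TCP pose, the force, the opening and the grip force at its end, in the units of the state.
- telemetry.sense(): the state, without advancing time (a new reading comes with each control period).
- optics.capture(name): name is "side" or "top" or "wrist"; returns the picture (420x560x3 uint8, blue, green, red); there is no depth.
- optics.camera_model(name): a dict with "vfov" (degrees; the focal length in pixels is half the picture's height over the tangent of half this angle, whatever the lens; pixels are square), "cx", "cy" (the principal point, pixels), "R" (3x3) and "t" (3): a world point X has camera coordinates R X + t; the wrist camera has in their place "mount" (4x4, takes a point from camera to tool coordinates, whose origin is the TCP and whose axes are the flange's). Camera axes: x right, y down, z forward; pixel columns grow to the right and rows downward; lengths in mm; the calibration is good to about 2 mm. The wrist camera is an equidistant fisheye: a pixel r from the principal point sees the ray r / f radians off the axis. A picture is of the moment at which its call begins: read the wrist's pose just before it. camera_model takes no time and is no camera call.
- ctrl.finish_job(): hands the job in; it is judged then, once.
The state is a dict: "time_s": time; "joints": joint angles; "dq": joint speeds; "tau": joint torques, N m; "eef_pos": TCP position; "ee_rot": TCP orientation; "force": force on the tool from outside, world axes, zero at the start; "wrist_torque": the same for the moment, N m; "grip_width": opening from 0.0 (shut) to 1.0 (fully open); "grip_force": force on a finger pad.
Only numpy, scipy, OpenCV 4.12 (cv2) and the standard library are available. Lean on these libraries where they do the work, as an engineer would, in place of code of your own. Each camera call takes 0.05 s, during which the arm holds its last target. There are 200 camera calls.

## Working session

There is one attempt and no reset: what is moved stays moved. The work goes in short steps, Python scripts to look and compute and a tool call to move; the robot and the scene stay as the last step left them, time stands still between calls to the robot, and variables do not carry over. Pictures are saved under pics/ and viewed, at most 10 in all, crops included, and the job is handed in when it is done.

Besides the shell and the picture viewer there is one more tool, called after "Request:" as a command line: name --argument value ..., lists and objects as JSON in quotes. servo_tool: Moves the arm, as the interface text tells. Its arguments: {"type":"object","properties":{"deltas":{"type":"array"},"squeeze":{"type":"number"}},"required":["deltas"]}

```bash
mkdir -p pics; python3 - <<'E'
from rig import telemetry, optics, ctrl
import cv2, numpy as np
s=telemetry.sense(); print(s['time_s'],s['eef_pos'],s['ee_rot'],s['grip_width'])
for n in("top","side"):
    im=optics.capture(n); cv2.imwrite(f"pics/{n}0.png",im)
    m=optics.camera_model(n); R=np.array(m['R']);t=np.array(m['t']); print(n,m['vfov'],m['cx'],m['cy'],-R.T@t,R.round(3).tolist())
E
```

```text
0.0 [189.11905875 489.46958612 230.70809584] [-2.62470417e-04  1.83374201e-01  9.83042956e-01 -6.16024391e-04] 1.0040464388512331
top 44.14482309720045 281.35659987525463 209.80532983700283 [ 179.06712749 -226.86309932  913.59321241] [[0.032, -0.999, 0.0], [-0.975, -0.031, -0.219], [0.219, 0.006, -0.976]]
side 54.63620091608365 284.2174030812687 204.09842221805636 [ 234.45621083 -964.94714416  442.92948375] [[0.988, -0.154, -0.001], [-0.07, -0.448, -0.891], [0.137, 0.881, -0.453]]
```

View pics/top0.png

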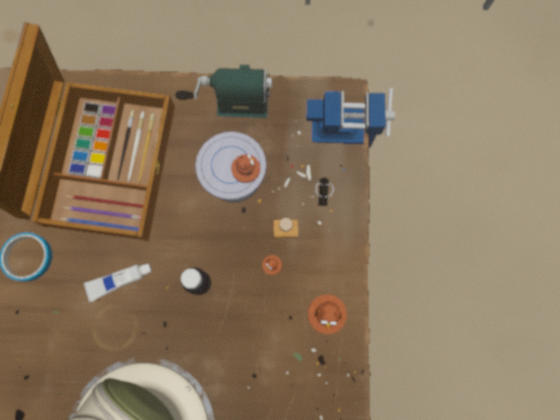

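View pics/side0.png

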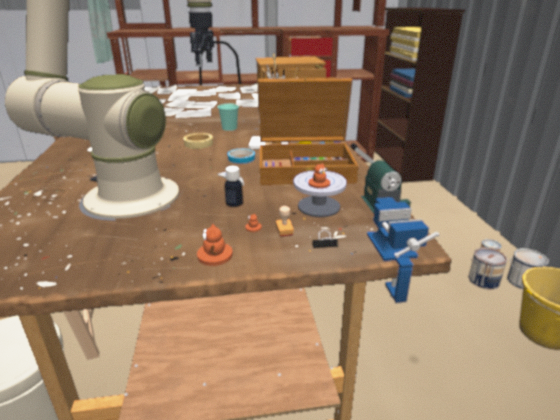

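The top view shows the wheel at about (231,166), with the owl to its right (−y) at (246,168). The clip is at (323,190) and the stamp at (286,228). The larger and smaller owls stand on the table and are decoys.

```bash
cat > h.py <<'E'
import cv2, numpy as np
from rig import telemetry, optics, ctrl
def ray(n,u,v,z):
    m=optics.camera_model(n); R=np.array(m['R']);t=np.array(m['t']); f=210/np.tan(np.radians(m['vfov']/2))
    C=-R.T@t; d=R.T@np.array([(u-m['cx'])/f,(v-m['cy'])/f,1]); return (C+d*(z-C[2])/d[2])[:2]
def big(mask):
    c,_=cv2.findContours(mask.astype(np.uint8),cv2.RETR_EXTERNAL,cv2.CHAIN_APPROX_NONE)
    return max(c,key=cv2.contourArea)
def fit(n,c,z):
    P=np.array([ray(n,*p,z) for p in cv2.convexHull(c)[:,0].astype(float)],np.float32)
    e=cv2.fitEllipse(P); return np.round(e[0],1),np.round(e[1],1)
def look(n="top",box=(185,275,120,210),save=None):
    im=optics.capture(n)
    if save: cv2.imwrite(save,cv2.resize(im[box[2]:box[3],box[0]:box[1]],None,fx=6,fy=6,interpolation=cv2.INTER_CUBIC))
    sub=np.zeros_like(im); sub[box[2]:box[3],box[0]:box[1]]=im[box[2]:box[3],box[0]:box[1]]
    h=cv2.cvtColor(sub,cv2.COLOR_BGR2HSV).astype(int)
    b,g,r=[sub[...,i].astype(int) for i in range(3)]
    owl=(r-b>50)&(h[...,1]>150)&(r>110)
    head=(b>120)&(b>=r-5)
    return im,owl,head
E
python3 - <<'E'
from h import *
im,owl,head=look(save="pics/crop1.png")
co=big(owl); print(cv2.boundingRect(co),"owl z78",fit("top",co,78),"z73",fit("top",co,73)[0])
ch=big(head|owl); print(cv2.boundingRect(ch),"head",fit("top",ch,70))
for nm,u,v,z in(("clip",323,190,14),("stamp",286,226,30),("ink",192,279,40),("grinder",242,90,50),("bx",150,90,30)): print(nm,ray("top",u,v,z).round())
E
```

```text
Traceback (most recent call last):
  File "h.py", line 11, in fit
    e=cv2.fitEllipse(P); return np.round(e[0],1),np.round(e[1],1)
cv2.error: OpenCV(4.12.0) /io/opencv/modules/imgproc/src/shapedescr.cpp:361: error: (-201:Incorrect size of input array) There should be at least 5 points to fit the ellipse in function 'fitEllipseNoDirect'
```

View pics/crop1.png

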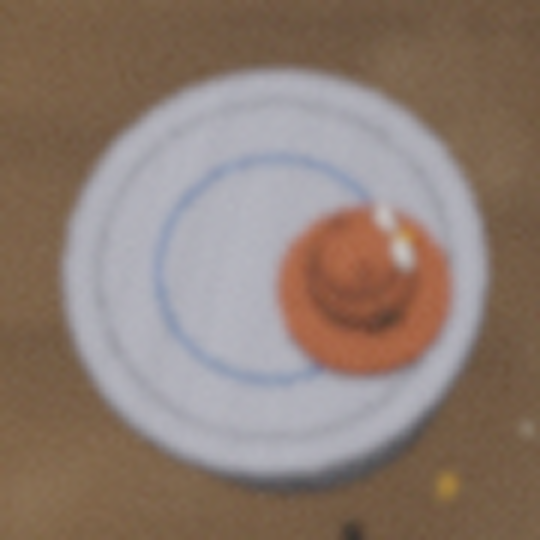

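The crop shows the head centred at about (276,270), the blue ring, and the owl's foot centred at (366,290). I'll loosen the owl colour threshold.

```bash
sed -i 's/owl=.*/owl=(r-b>65)\&(r-g>45)/' h.py
python3 - <<'E'
from h import *
im,owl,head=look()
print(im[168,240],im[166,215],im[205,200], owl.sum(),head.sum())
co=big(owl); print(cv2.boundingRect(co),"owl z78",fit("top",co,78),"z73",fit("top",co,73)[0])
ch=big(head|owl); print(cv2.boundingRect(ch),"head",fit("top",ch,70))
for nm,u,v,z in(("clip",323,190,14),("stamp",286,226,30),("ink",192,279,40),("grinder",242,100,50),("bx",155,120,30),("grinderhandle",185,95,60)): print(nm,ray("top",u,v,z).round())
s=telemetry.sense(); print(s['time_s'])
E
```

```text
[ 61  81 135] [183 174 174] [ 75 104 130] 513 2978
(232, 155, 28, 27) owl z78 (array([ 436.4, -158.4]), array([46.2, 46.5])) z73 [ 437.9 -158. ]
(196, 132, 70, 68) head (array([ 443.7, -132.3]), array([118.7, 119.6]))
clip [ 419. -294.]
stamp [ 348. -230.]
ink [251. -75.]
grinder [ 572. -144.]
bx [537.  14.]
grinderhandle [574. -43.]
0.2
```

Request:
servo_tool --deltas '[[[0,0,0],[0,0,0.093],0.35],[[0,0,0],[0,0,0.093],0.35],[[0,0,0],[0,0,0.093],0.35],[[0,0,0],[0,0,0.093],0.35],[[0,0,0],[0,0,0.093],0.35]]' --squeeze 20

```text
time_s: 0.7
eef_pos: [189.2, 489.6, 231.1]
ee_rot: [-0.0, 0.525, 0.851, -0.0]
force: [-0.3, -0.3, 0.5]
grip_width: 0.347
grip_force: 0.0
```

Request:
servo_tool --deltas '[[[0,0,0],[0,0,0.093],0.35],[[0,0,0],[0,0,0.093],0.35],[[0,0,0],[0,0,0.093],0.35],[[0,0,0],[0,0,0.093],0.35],[[0,0,0],[0,0,0.093],0.35],[[0,0,0],[0,0,0],0.35]]'

```text
time_s: 1.3
eef_pos: [189.2, 489.6, 231.1]
ee_rot: [0.0, 0.793, 0.609, -0.0]
force: [0.4, 0.5, -0.6]
grip_width: 0.354
grip_force: 0.0
```

Request:
servo_tool --deltas '[[[-0.196,0.127,0],[0,0,0],0.35],[[-0.196,0.127,0],[0,0,0],0.35],[[-0.196,0.127,0],[0,0,0],0.35],[[-0.196,0.127,0],[0,0,0],0.35],[[-0.196,0.127,0],[0,0,0],0.35],[[-0.196,0.127,0],[0,0,0],0.35],[[-0.196,0.127,0],[0,0,0],0.35],[[-0.196,0.127,0],[0,0,0],0.35]]'

```text
time_s: 2.1
eef_pos: [305.5, 132.8, 231.5]
ee_rot: [0.0, 0.791, 0.612, 0.0]
force: [0.5, 0.8, -0.1]
grip_width: 0.35
grip_force: 0.0
```

Request:
servo_tool --deltas '[[[-0.196,0.127,0],[0,0,0],0.35],[[-0.196,0.127,0],[0,0,0],0.35],[[-0.196,0.127,0],[0,0,0],0.35],[[-0.196,0.127,0],[0,0,0],0.35],[[-0.196,0.127,0],[0,0,0],0.35],[[-0.196,0.127,0],[0,0,0],0.35],[[-0.196,0.127,0],[0,0,0],0.35],[[-0.1,0.065,0],[0,0,0],0.35]]'

```text
time_s: 2.9
eef_pos: [414.9, -202.0, 230.9]
ee_rot: [0.0, 0.792, 0.611, -0.0]
force: [0.3, -0.2, 0.1]
grip_width: 0.349
grip_force: 0.0
```

Request:
servo_tool --deltas '[[[-0.085,0.05,0],[0,0,0],0.35],[[0,0,0.2],[0,0,0],0.35],[[0,0,0.2],[0,0,0],0.35],[[0,0,0.2],[0,0,0],0.35],[[0,0,0.1],[0,0,0],0.35],[[0,0,0.05],[0,0,0],0.35],[[0,0,0.035],[0,0,0],0.35],[[0,0,0],[0,0,0],0.35]]'

```text
time_s: 3.7
eef_pos: [420.0, -218.0, 74.4]
ee_rot: [0.0, 0.792, 0.61, 0.0]
force: [-0.6, 0.4, 0.8]
grip_width: 0.351
grip_force: 0.0
```

```bash
python3 - <<'E'
from h import *
for n,b in(("side",(270,380,130,240)),("top",(185,285,120,220))):
    im=optics.capture(n); cv2.imwrite(f"pics/{n}2.png",cv2.resize(im[b[2]:b[3],b[0]:b[1]],None,fx=5,fy=5,interpolation=cv2.INTER_CUBIC))
a,b=cv2.imread("pics/side2.png"),cv2.imread("pics/top2.png"); b=cv2.resize(b,(550,550)); cv2.imwrite("pics/both2.png",cv2.resize(np.hstack([a,b]),(800,400)))
E
```

```text
(no output)
```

View pics/both2.png

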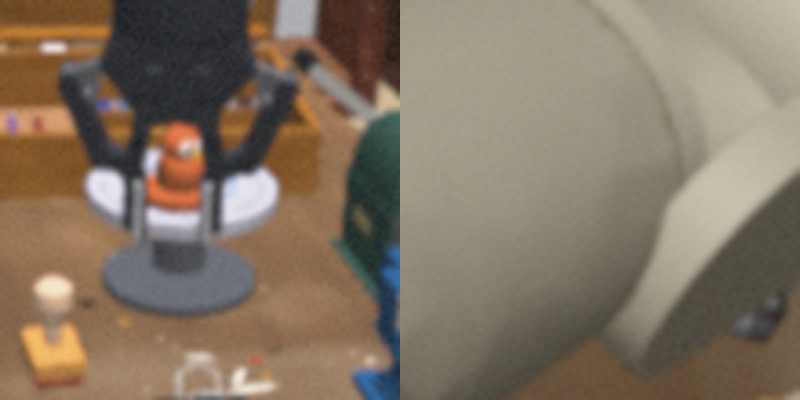

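The two finger tips straddle the push line, and the owl sits centred between them as seen from the side (tips near side px (308,195) and (327,195)). Next I'll check the tip height.

```bash
python3 - <<'E'
from h import *
m=optics.camera_model("side"); R=np.array(m['R']);t=np.array(m['t']);f=210/np.tan(np.radians(m['vfov']/2))
s=telemetry.sense(); p=np.array(s['eef_pos']); print(p)
x=np.array([.254,.967,0]);y=np.array([.967,-.254,0])
for z in(72,76,80):
  for o in(-15,15):
    X=p+y*o-x*11; X[2]=z; c=R@X+t; print(z,o,(c[:2]/c[2]*f+[m['cx'],m['cy']]).round(1))
E
```

```text
[ 420.32351175 -218.26937571   75.21085525]
72 -15 [309.9 198.1]
72 15 [324.4 198.7]
76 -15 [309.9 196.3]
76 15 [324.5 197. ]
80 -15 [310.  194.6]
80 15 [324.6 195.2]
```

Request:
servo_tool --deltas '[[[0.05,0,0.005],[0,0,0],0.35],[[0.05,0,0],[0,0,0],0.35],[[0,0,0],[0,0,0],0.35]]'

```text
time_s: 4.1
eef_pos: [425.3, -197.2, 73.6]
ee_rot: [0.0, 0.792, 0.611, 0.0]
force: [-0.8, 0.6, -0.6]
grip_width: 0.35
grip_force: 0.0
```

Request:
servo_tool --deltas '[[[0,0,0.007],[0,0,0],0.35],[[0.008,0,0],[0,0,0],0.35],[[0.008,0,0],[0,0,0],0.35],[[0.008,0,0],[0,0,0],0.35],[[0.008,0,0],[0,0,0],0.35],[[0.008,0,0],[0,0,0],0.35],[[0.008,0,0],[0,0,0],0.35],[[0.008,0,0],[0,0,0],0.35]]'

```text
time_s: 4.9
eef_pos: [427.9, -187.7, 71.9]
ee_rot: [0.0, 0.792, 0.61, -0.0]
force: [-0.3, -0.8, -1.5]
grip_width: 0.35
grip_force: 0.3
```

Request:
servo_tool --deltas '[[[0.007,0,0],[0,0,0],0.35],[[0.007,0,0],[0,0,0],0.35],[[0.007,0,0],[0,0,0],0.35],[[0.007,0,0],[0,0,0],0.35],[[0.007,0,0],[0,0,0],0.35],[[0.007,0,0],[0,0,0],0.35],[[0.007,0,0],[0,0,0],0.35],[[0,0,0],[0,0,0],0.35]]'

```text
time_s: 5.7
eef_pos: [430.3, -178.1, 71.9]
ee_rot: [-0.0, 0.792, 0.61, -0.0]
force: [0.1, 0.5, 0.1]
grip_width: 0.351
grip_force: 0.1
```

```bash
python3 - <<'E'
from h import *
print(telemetry.sense()['eef_pos'],telemetry.sense()['force'])
b=(270,380,130,240)
im=optics.capture("side"); a=cv2.resize(im[b[2]:b[3],b[0]:b[1]],(400,400),interpolation=cv2.INTER_CUBIC)
w=cv2.resize(optics.capture("wrist"),(400,300)); w=cv2.copyMakeBorder(w,0,100,0,0,0)
cv2.imwrite("pics/both3.png",np.hstack([a,w]))
E
```

```text
[ 430.343122   -178.06636692   71.89381714] [0.10635779 0.50850812 0.10043392]
```

View pics/both3.png

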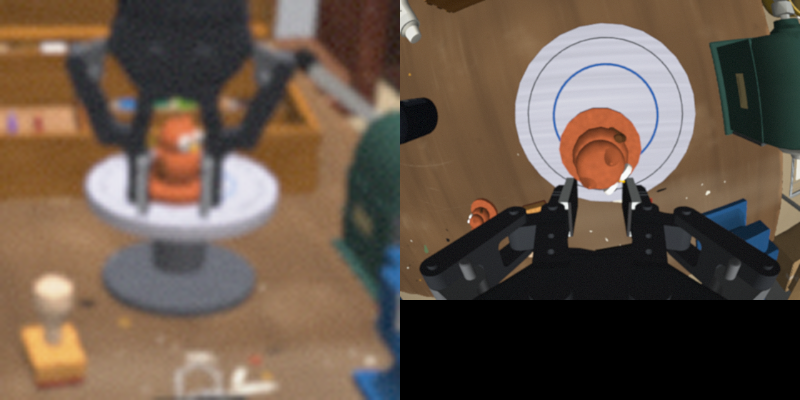

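The wrist view shows the owl's foot centred near (600,148), just ahead of the two fingertips, and the ring centred near (606,112). I'll use this camera to measure.

```bash
cat >> h.py <<'E'
def wrist():
    from scipy.spatial.transform import Rotation as Ro
    s=telemetry.sense(); p=np.array(s['eef_pos']); q=s['ee_rot']; RT=Ro.from_quat([q[1],q[2],q[3],q[0]]).as_matrix()
    im=optics.capture("wrist"); m=optics.camera_model("wrist"); M=np.array(m['mount']); f=210/np.tan(np.radians(m['vfov']/2))
    def pl(c,z):
        uv=c.reshape(-1,2)-[m['cx'],m['cy']]; r=np.linalg.norm(uv,axis=1); th=r/f
        d=np.c_[uv/r[:,None]*np.sin(th)[:,None],np.cos(th)]@M[:3,:3].T@RT.T; C=RT@M[:3,3]+p
        return (C+d*((z-C[2])/d[:,2])[:,None])[:,:2]
    b,g,r=[im[...,i].astype(int) for i in range(3)]
    k=np.zeros(b.shape,bool); k[20:290,140:430]=1
    owl=(r-b>65)&(r-g>45)&k; blue=(b-r>40)&k&(b>110); head=(b>120)&(abs(b-r)<45)&k
    def circ(P,r0):   # robust circle of known radius
        from scipy.optimize import least_squares
        o=least_squares(lambda v:np.hypot(*(P-v).T)-r0,np.median(P,0)*1.,loss='soft_l1',f_scale=.5); return o.x,np.median(abs(o.fun))
    x=RT[:2,0]; y=RT[:2,1]
    R=pl(np.argwhere(blue)[:,::-1].astype(float),70)
    if len(R)>20:print("blue n",len(R)); ring=circ(R,33)
    hc=big((head|owl|blue)); P=pl(hc[:,0].astype(float),70); hd=circ(P,60)
    oc=cv2.convexHull(big(owl))[:,0].astype(float); O=pl(oc,80)
    ow=circ(O,25)
    # use only the leading half (ahead of the centre along tool x)
    for _ in range(3): ow=circ(O[(O-ow[0])@x>-3],25)
    print("t",s['time_s'],"tcp",p.round(1),"ring",ring,"head",hd,"owl",ow)
    e=ring[0]-ow[0]; print("owl->ring: tool x %.1f y %.1f"%(e@x,e@y),"owl from tcp: x %.1f y %.1f"%((ow[0]-p[:2])@x,(ow[0]-p[:2])@y))
    return im
E
python3 -c "
from h import *
wrist()"
```

```text
blue n 1214
t 5.8 tcp [ 430.3 -178.1   71.9] ring (array([ 446.25028845, -131.4753719 ]), np.float64(0.4390169865225708)) head (array([ 446.28519754, -131.30207851]), np.float64(0.6535630176779605)) owl (array([ 437.89023774, -148.79799781]), np.float64(0.17610448411567425))
owl->ring: tool x 18.9 y 3.6 owl from tcp: x 30.3 y -0.2
```

Request:
servo_tool --deltas '[[[0.007,0.0014,0],[0,0,0],0.35],[[0.007,0.0014,0],[0,0,0],0.35],[[0.007,0.0014,0],[0,0,0],0.35],[[0.007,0.0014,0],[0,0,0],0.35],[[0.007,0.0014,0],[0,0,0],0.35],[[0.007,0.0014,0],[0,0,0],0.35],[[0.007,0.0014,0],[0,0,0],0.35],[[0.007,0.0014,0],[0,0,0],0.35]]'

```text
time_s: 6.65
eef_pos: [435.4, -167.9, 71.9]
ee_rot: [0.0, 0.792, 0.61, 0.0]
force: [-0.4, -0.2, 0.1]
grip_width: 0.351
grip_force: 0.3
```

```bash
python3 -c "
from h import *
wrist()"
```

```text
blue n 1247
t 6.65 tcp [ 435.4 -167.9   71.9] ring (array([ 446.21680206, -131.55435509]), np.float64(0.4405502208060099)) head (array([ 446.55645291, -130.4638852 ]), np.float64(1.372101968716862)) owl (array([ 442.90009171, -138.70741859]), np.float64(0.1801767081451704))
owl->ring: tool x 7.8 y 1.4 owl from tcp: x 30.1 y -0.3
```

Tracking well. 7.8 mm remain.

Request:
servo_tool --deltas '[[[0.007,0.0014,0],[0,0,0],0.35],[[0.007,0.0014,0],[0,0,0],0.35],[[0.007,0.0014,0],[0,0,0],0.35],[[0.007,0.0014,0],[0,0,0],0.35],[[0.006,0.001,0],[0,0,0],0.35],[[0.003,0,0],[0,0,0],0.35],[[0,0,0],[0,0,0],0.35],[[0,0,0],[0,0,0],0.35]]'

```text
time_s: 7.5
eef_pos: [438.6, -161.2, 71.9]
ee_rot: [-0.0, 0.792, 0.61, 0.0]
force: [1.2, -0.6, -0.1]
grip_width: 0.352
grip_force: 0.0
```

```bash
python3 -c "
from h import *
wrist()"
```

```text
blue n 1431
t 7.5 tcp [ 438.6 -161.2   71.9] ring (array([ 446.19547125, -131.61160161]), np.float64(0.45004661470708385)) head (array([ 446.49819702, -130.4061394 ]), np.float64(1.4157968807128114)) owl (array([ 446.13996083, -131.85320342]), np.float64(0.14506594288424068))
owl->ring: tool x 0.2 y -0.0 owl from tcp: x 30.3 y -0.2
```

Centred by the wrist camera. Now I'll back straight off, rise, and clear the view for an independent check.

Request:
servo_tool --deltas '[[[-0.02,0,0],[0,0,0],0.35],[[-0.04,0,0],[0,0,0],0.35],[[-0.08,0,0],[0,0,0],0.35],[[-0.1,0,0],[0,0,0],0.35],[[0,0,-0.1],[0,0,0],0.35],[[0,0,-0.2],[0,0,0],0.35],[[0,0,-0.2],[0,0,0],0.35],[[0,0,0],[0,0,0],0.35]]'

```text
time_s: 8.35
eef_pos: [427.8, -209.6, 176.5]
ee_rot: [0.004, 0.793, 0.61, 0.001]
force: [0.0, -0.2, -0.5]
grip_width: 0.352
grip_force: 0.0
```

Request:
servo_tool --deltas '[[[-0.1,-0.2,-0.1],[0,0,0],0.35],[[-0.1,-0.2,0],[0,0,0],0.35],[[-0.15,-0.15,0],[0,0,0],0.35],[[-0.15,0,0],[0,0,0],0.35],[[-0.15,0,0],[0,0,0],0.35],[[0,0,0],[0,0,0],0.35]]'

```text
time_s: 8.95
eef_pos: [285.3, -307.8, 191.3]
ee_rot: [-0.0, 0.794, 0.609, -0.0]
force: [0.3, 0.4, -0.3]
grip_width: 0.349
grip_force: 0.0
```

```bash
python3 - <<'E'
from h import *
im,owl,head=look()
co=big(owl); print(cv2.boundingRect(co),"owl",fit("top",co,78))
ch=big(head|owl); print(cv2.boundingRect(ch),"head",fit("top",ch,70))
a=cv2.resize(im[120:210,185:275],(400,400)); s=cv2.resize(optics.capture("side")[130:260,250:380],(400,400))
cv2.imwrite("pics/end.png",np.hstack([a,s]))
E
```

```text
(217, 150, 27, 27) owl (array([ 444.6, -131.9]), array([44.5, 45.8]))
(196, 132, 70, 64) head (array([ 444.5, -132. ]), array([117.5, 118.1]))
```

View pics/end.png

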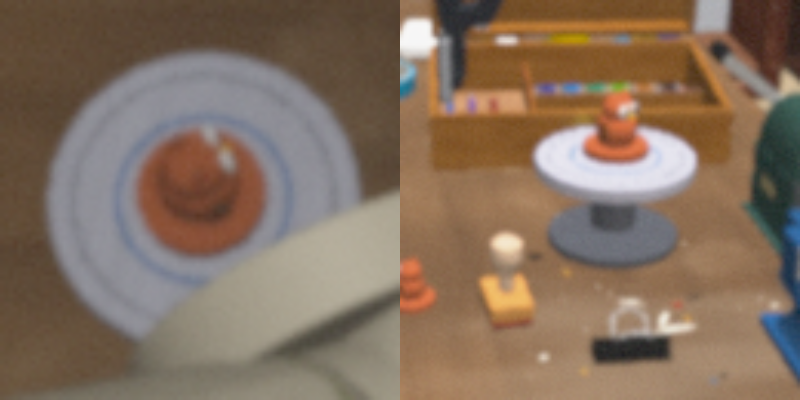

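The owl stands upright with its foot centred inside the blue ring. The foot is at (202,192) and the ring at (205,195) in the left half. The clip and stamp haven't moved, and the arm is clear of everything.

```bash
python3 -c "
from rig import ctrl
print(ctrl.finish_job())"
```

```text
the job is handed in; nothing more can be done
None
```

The owl is centred in the blue ring to within about 1 mm by both the wrist and top cameras; it is upright, the clip and stamp look unmoved, and the job is handed in (no verdict was returned).

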